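# Hang the sieve basket in the bayonet stand

## Task

Take the sieve basket with the blue handle, lower it into the round bayonet stand so that its two lugs pass down through the two open gaps, then twist it clockwise (seen from above) under the roofs until the lugs drop into the locking notches below the red dots. Let go and leave it hanging there upright; leave the basket with the yellow handle where it stands.

Things in the scene. Friction and masses are not known exactly. Their poses are not given: they have to be found in the camera images.
- sieve_blue: Steel sieve cup, 68 mm wide, blue handle, 0.25 kg. Origin: centre of underside, z up. Level handle bar centred 100 mm above it (top at 111): 14 mm along x, 60 along y, 22 tall, on thin rods at y = +-25 and beyond. Dark lugs stick out along +y and -y, parallel to the bar: 14 mm wide, 30 to 38 mm above the origin, tips 54 mm from the axis. A half turn about z changes nothing.
- sieve_yellow: The other basket, to be left where it stands: same shape and size as sieve_blue (111 mm tall, 108 mm over the lugs), but with a yellow handle bar. Origin: centre of its underside, z up.
- stand: Fixed stand: aluminium collar, 136 mm wide, top at 94 mm, bore 80 mm, on three legs. Origin: centre of foot's underside, on the worktop, z up. Red dots and locking notches lie on its +y and -y, open gaps on the line 60 deg counterclockwise (from above) of y. Go in with the basket's y on the gap line, turn 60 deg clockwise to bring it along stand y, sink: basket origin ends 32 mm above this one.
- stand_gap (a point): One of two open gaps (the other opposite): point on the ledge in mid-gap, 70 mm above the worktop, 52 mm from the collar's axis. Gap 60 deg wide. From it a lug slides clockwise on the ledge, between ledge and a roof (underside at 88 mm, so 10 mm play for the 8 mm lug), outer wall 63 mm from the axis. With lugs on the ledge the basket's origin is 40 mm above the worktop.
- stand_notch (a point): One of two locking notches (the other opposite): middle of its floor, 62 mm above the worktop, 8 mm lower than the ledge, 52 mm from the axis, on the stand's +y. 48 deg wide, under the roof, below the red dot; a stop follows it.
There are look-alikes about, which are no part of the job. What is shaped like the sieve_blue but green or orange is not meant.

How it is judged:
By the outcome, as a careful person would: the job done as asked, in the order asked, and still so for the second after the job is handed in, with the robot touching nothing.
It also fails if it takes over 48 s, if anything falls off the work surface, if the arm or the gripper's body presses on something with over 40 N, if the wrist force passes 120 N, or if a joint passes its speed limit or range.

## Robot

A 7-joint arm with a two-finger parallel gripper is mounted at the origin on a cart in front of the work surface, level with it; the furniture and walls round the work are solid. World frame = base frame: x ahead of the robot, y to its left, z up, the work surface at z = 0. Lengths are in m, angles in rad, forces in N, time in s.
With the tool pointing down it reaches from about 0.35 to 0.9 m from the base axis. Payload 8.1 kg.
Tool frame: the origin (TCP) lies midway between the tips of the shut fingers; the grasp point (between the pads) lies 19 mm behind it; z points along the fingers, y is the line along which they close (so a half turn about z gives the same grasp; the last joint's range is limited). The gripper opens to 92 mm and grips with 3 to 60 N. Pads are 19 mm wide; open, the fingers measure 130 mm over their backs; the gripper's body (75 mm by 190 mm) begins 47 mm behind the grasp point.
Start: joints at [-1.417, 0.434, 0.025, 1.573, -0.012, 1.134, -0.075], TCP at [0.159, 0.605, 0.203] pointing down, gripper open.
Joint ranges: [-2.62, 2.62], [-0.44, 2.09], [-1.27, 1.32], [0.08, 2.57], [-1.32, 4.46], [0.12, 2], [-2.74, 2.74]. Speed limits (rad/s): [2.22, 2.22, 3.01, 3.01, 3.14, 3.14, 3.14].

## Interface

Orientations are given as a rotation vector (axis times angle).
In Python, from cell import arm gives the robot as it stands.
- The arm moves only by the tool arm_command, never from a script. Its arguments are lists of equal length, an entry for each row: "dp": the shift along the tool's x, y, z in units of 25 mm (1.0 is 25 mm), a list of three; "angular": the turn, a rotation vector about the tool's x, y, z in units of 0.15 rad (1.0 is 0.15 rad), a list of three; "claw": the opening, from 0 (shut) to 1 (fully open). In form: {"dp": [[x, y, z], ...], "angular": [[rx, ry, rz], ...], "claw": [claw, ...]}. A call has 1 to 10 rows; each row shifts and turns the commanded pose from where the row before left it, along the tool's axes as they then stand; what a row does not reach is not made up. A row lasts 1/10 s, in which the tool goes at most 50 mm and 8.59 degrees, less where a joint would pass 70% of its speed; a pose out of reach is approached as far as the arm can. A call with a number of a shift or a turn outside -1 to 1 is refused whole. A call with a gripper value outside its range is refused whole. The fingers move at their own pace and stop on an object; "force" is the grip in N (left out, the last holds). Time passes only in rows, so rows that do not move let the fingers close. It gives the time, the measured TCP pose, the force, the opening and the grip force at its end, in the units of the state.
- arm.observe(): the state, without advancing time (a new reading comes with each control period).
- arm.get_image(name): name is "scene" or "top" or "wrist"; returns a dict with "frame" (400x640x3 uint8, red, green, blue), "z_map" (400x640 float32, m along the optical axis (not along the pixel's ray), 0 where there is no reading), "K" (3x3 intrinsics, pixels), "R" (3x3) and "t" (3): a world point X has camera coordinates R X + t. Camera axes: x right, y down, z forward; pixel columns grow to the right and rows downward; lengths in m; the calibration is good to about 2 mm. The wrist camera is an equidistant fisheye: a pixel r from the principal point sees the ray r / f radians off the axis. A picture is of the moment at which its call begins.
- arm.sign_off(): hands the job in; it is judged then, once.
The state is a dict: "clock": time; "joints": joint angles; "dq": joint speeds; "joint_efforts": joint torques, N m; "position": TCP position; "ee_rot": TCP orientation; "force": force on the tool from outside, world axes, zero at the start; "ft_torque": the same for the moment, N m; "width": opening from 0.0 (shut) to 1.0 (fully open); "gripper_force": force on a finger pad.
Only numpy, scipy, OpenCV 4.12 (cv2) and the standard library are available. Lean on these libraries where they do the work, as an engineer would, in place of code of your own. Each camera call takes 0.05 s, during which the arm holds its last target. There are 200 camera calls.

## Working session

There is one attempt and no reset: what is moved stays moved. The work goes in short steps, Python scripts to look and compute and a tool call to move; the robot and the scene stay as the last step left them, time stands still between calls to the robot, and variables do not carry over. Pictures are saved under pics/ and viewed, at most 10 in all, crops included, and the job is handed in when it is done.

Besides the shell and the picture viewer there is one more tool, called after "Emit:" by a JSON object that holds its "api" and its "payload", one argument or row to a line. arm_command: Moves the arm, as the interface text tells. Its arguments: {"type":"object","properties":{"dp":{"type":"array","items":{"type":"array","items":{"type":"number"}}},"angular":{"type":"array","items":{"type":"array","items":{"type":"number"}}},"claw":{"type":"array","items":{"type":"number"}},"force":{"type":"number"}},"required":["dp","angular","claw"]}

```bash
mkdir -p pics; cat > h.py <<'E'
import numpy as np, cv2
from scipy.spatial.transform import Rotation as Ro
from cell import arm
def save(d,n,crop=None,s=1):
    f=d["frame"][...,::-1]
    if crop: f=f[crop[1]:crop[3],crop[0]:crop[2]]
    cv2.imwrite("pics/"+n,cv2.resize(f,None,fx=s,fy=s,interpolation=cv2.INTER_CUBIC))
def world(d,uv,fish=False):
    uv=np.atleast_2d(uv).astype(int); z=d["z_map"][uv[:,1],uv[:,0]].astype(float)
    K=d["K"]; x=(uv[:,0]-K[0,2])/K[0,0]; y=(uv[:,1]-K[1,2])/K[1,1]
    if fish:
        r=np.hypot(x,y)+1e-9; s=np.tan(r)/r; x,y=x*s,y*s
    P=np.c_[x*z,y*z,z]
    return (P-d["t"])@d["R"], z
def blob(d,lo,hi):
    return cv2.inRange(cv2.cvtColor(d["frame"],cv2.COLOR_RGB2HSV),lo,hi)
E
python3 - <<'E'
from h import *
a=arm.get_image("top");b=arm.get_image("scene")
np.save("top.npy",a,allow_pickle=True);np.save("scene.npy",b,allow_pickle=True)
save(a,"top1.png");save(b,"scene1.png")
s=arm.observe();print(s);print(a["K"],a["R"],a["t"])
E
```

```text
{'clock': 0.1, 'joints': array([-1.41657662,  0.43511173,  0.0249484 ,  1.57401112, -0.01159985,
        1.13397249, -0.07508578]), 'dq': array([ 7.65272870e-05, -1.63915506e-03,  1.32952763e-03, -1.94240854e-03,
       -4.76914473e-04,  1.70994585e-03, -5.71994562e-04]), 'joint_efforts': array([ 3.36164238e-03, -6.69133472e+01,  9.88089927e-01, -3.15143788e+01,
       -6.05151057e-02,  3.73806094e-02,  4.30971738e-05]), 'position': array([0.15866988, 0.60402287, 0.20204706]), 'ee_rot': array([-4.02346151e-01, -3.11565933e+00,  2.13072046e-03]), 'force': array([-0.44679807,  0.05202259, -0.80275208]), 'ft_torque': array([-0.00498936, -0.05164032,  0.02851403]), 'gripper_force': 0.0, 'width': 0.9976385283915585}
[[376.97260464   0.         319.31131839]
 [  0.         376.97260464 202.75494327]
 [  0.           0.           1.        ]] [[-0.01427392 -0.99981443  0.01293661]
 [-0.99040212  0.01235833 -0.13766235]
 [ 0.13747693 -0.01477743 -0.99039473]] [-0.02964795  0.52190179  0.83495447]
```

View pics/top1.png

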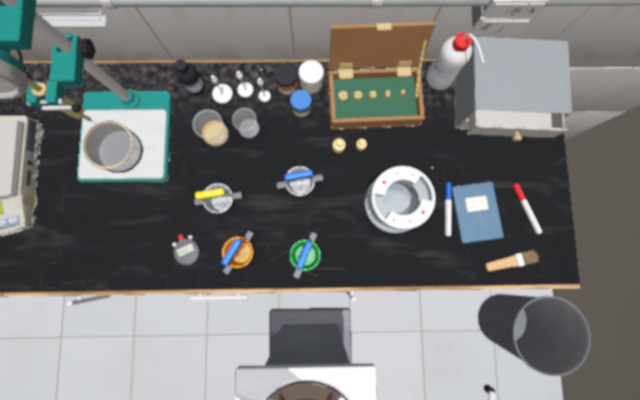

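View pics/scene1.png

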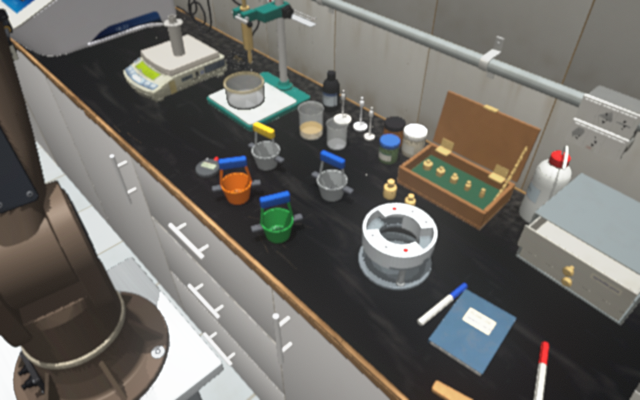

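Candidates in the top view: a steel cup with blue bar at (300,177), an orange cup with blue bar at (237,252), a green cup with blue bar at (305,255), and a steel cup with yellow bar at (210,195). The steel and blue one at (300,177) fits the description. The stand is at (400,198).

```bash
cat > m.py <<'E'
from h import *
a=np.load("top.npy",allow_pickle=True).item()
print("cam",-a["R"].T@a["t"])
for p in ([0,0,0],[.159,.605,.2]):
    c=a["R"]@p+a["t"];print(a["K"]@c/c[2])
def ray(d,uv,h):
    uv=np.atleast_2d(uv);r=np.c_[uv,np.ones(len(uv))]@np.linalg.inv(d["K"]).T@d["R"];C=-d["R"].T@d["t"]
    return C+r*((h-C[2])/r[:,2])[:,None]
for n,lo,hi in (("blue",(100,120,60),(125,255,255)),("yellow",(20,150,120),(35,255,255)),("red",(0,130,100),(8,255,255)),("red2",(172,130,100),(180,255,255))):
    k,l,st,ce=cv2.connectedComponentsWithStats(blob(a,lo,hi))
    for i in range(1,k):
        if st[i,4]<3 or not 150<ce[i][0]<445 or not 140<ce[i][1]<275: continue
        v,u=np.where(l==i);uv=np.c_[u,v];P,z=world(a,uv);W=ray(a,uv,.111 if n in("blue","yellow") else .094)
        c,sz,an=cv2.minAreaRect(W[:,:2].astype(np.float32)*1000)
        print(n,st[i],ce[i],"depthmed",np.median(P,0).round(4),"zmax",np.percentile(P[:,2],90).round(4),"plane",W.mean(0).round(4),np.round(c,1),np.round(sz,1),round(an,1))
# stand ring
u,v=np.meshgrid(range(355,445),range(155,240));uv=np.c_[u.ravel(),v.ravel()];P,z=world(a,uv)
k=(P[:,2]>.086)&(P[:,2]<.103)&(z>0);Q=P[k];W=ray(a,uv[k],.094)
print("ring",k.sum(),np.median(Q[:,2]),cv2.minEnclosingCircle(W[:,:2].astype(np.float32)))
save(a,"crops.png",(260,140,450,245),4)
E
python3 m.py
```

```text
cam [ 0.40168247 -0.0237538   0.89916428]
[305.92560015 438.38776228   1.        ]
[-48.62494095 402.53960007   1.        ]
blue [283 169  31  12 206] [298.         174.80582524] depthmed [0.5726 0.0091 0.1092] zmax 0.1113 plane [0.5718 0.009  0.111 ] [572.    8.9] [16.8 64.8] 9.0
blue [220 240  21  26 190] [230.27894737 252.92631579] depthmed [0.4085 0.1503 0.1097] zmax 0.1122 plane [0.4088 0.1499 0.111 ] [409.4 149. ] [16.2 61. ] 52.9
blue [296 241  16  28 195] [303.76923077 254.45128205] depthmed [ 0.4025 -0.0021  0.1097] zmax 0.1116 plane [ 0.4035 -0.0018  0.111 ] [403.8  -2. ] [14.6 60.2] 67.4
yellow [194 189  31  10 199] [208.44221106 193.46231156] depthmed [0.5346 0.1993 0.1094] zmax 0.1117 plane [0.5338 0.1981 0.111 ] [533.5 196.9] [17.4 63.2] 3.0
yellow [223 250   1   4   4] [223.  251.5] depthmed [0.4127 0.1809 0.0445] zmax 0.0456 plane [0.4119 0.165  0.111 ] [411.9 165. ] [6.2 0. ] 1.2
yellow [250 250   1   3   3] [250. 251.] depthmed [0.4135 0.1276 0.0033] zmax 0.0039 plane [0.4121 0.1093 0.111 ] [412.1 109.3] [4.1 0. ] 0.6
yellow [250 256   2   4   5] [250.6 257.6] depth
[... 239 characters left out ...]
44.7
yellow [238 266   2   2   3] [238.66666667 266.33333333] depthmed [0.38   0.1465 0.0415] zmax 0.0454 plane [0.3811 0.1323 0.111 ] [381.3 132.1] [2.9 1.4] 45.3
red [177 234   7   5  23] [180.39130435 236.26086957] depthmed [0.4489 0.2894 0.0095] zmax 0.0121 plane [0.4454 0.2598 0.094 ] [444.9 259.5] [ 9.2 11.6] 45.8
red2 [177 234   3   3   3] [178. 235.] depthmed [0.4535 0.2985 0.0005] zmax 0.0016 plane [0.4481 0.2649 0.094 ] [448.1 264.9] [0.  5.8] 45.8
red2 [178 238   4   2   5] [179.2 238.8] depthmed [0.4441 0.2966 0.0007] zmax 0.0115 plane [0.4401 0.2621 0.094 ] [439.8 261.8] [6.8 2. ] 71.0
ring 1579 0.09306254937123574 ((0.5245513319969177, -0.2169482707977295), 0.06879709661006927)
```

View pics/crops.png

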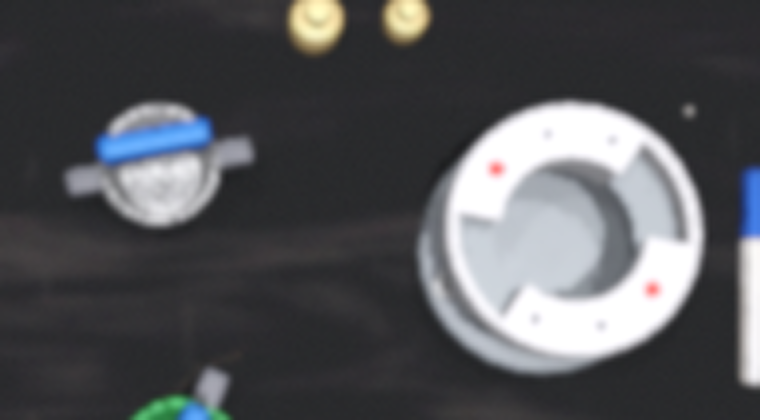

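The crop confirms it: the steel cup with the blue bar is at top-image pixel (299,175). The stand's red dots are at about (384,182) and (423,212), and the gaps lie lower left and upper right. Next I work out the approach.

```bash
cat >> h.py <<'E'
def goto(p,yaw=None,s=None):
    """remaining turn about tool z (units) to bring tool y to world yaw, then shift (units) in the tool axes after it"""
    s=s or arm.observe(); R=Ro.from_rotvec(s["ee_rot"]).as_matrix()
    cur=np.arctan2(R[1,1],R[0,1]); d=0 if yaw is None else (np.radians(yaw)-cur+np.pi/2)%np.pi-np.pi/2
    R2=R@Ro.from_rotvec([0,0,-d]).as_matrix()
    print("t",round(s["clock"],2),"pos",s["position"].round(4),"yaw",np.degrees(cur).round(2),"z",R[:,2].round(4),"F",s["force"].round(1),"w",round(s["width"],3),"gf",round(s["gripper_force"],1))
    print("turn",(-d/.15).round(3),"shift",(R2.T@(np.array(p)-s["position"])/.025).round(3))
E
python3 - <<'E'
from h import *
exec(open("m.py").read().split("for n,lo")[0].split("\n",1)[1])
h=cv2.cvtColor(a["frame"],cv2.COLOR_RGB2HSV).astype(int);pts=[]
for u0,v0 in((384,182),(423,212)):
    f=a["frame"][v0-5:v0+6,u0-5:u0+6].astype(float);w=np.clip(f[...,0]-f[...,1:].mean(-1)-25,0,None)
    v,u=np.mgrid[v0-5:v0+6,u0-5:u0+6];pts.append([(w*u).sum()/w.sum(),(w*v).sum()/w.sum()])
D=ray(a,pts,.094);print(D,D.mean(0),np.linalg.norm(D[0]-D[1]),"yaw of y",np.degrees(np.arctan2(*( (D[0]-D[1])[[1,0]])))-90)
goto([.573,.009,.2],9.5)
E
```

```text
cam [ 0.40168247 -0.0237538   0.89916428]
[305.92560015 438.38776228   1.        ]
[-48.62494095 402.53960007   1.        ]
[[ 0.55792302 -0.17642333  0.094     ]
 [ 0.49084607 -0.25832716  0.094     ]] [ 0.52438455 -0.21737524  0.094     ] 0.10586573479545762 yaw of y -39.316517933472454
t 0.1 pos [0.1587 0.604  0.202 ] yaw 75.28 z [-2.0e-04 -1.3e-03 -1.0e+00] F [-0.4  0.1 -0.8] w 0.998 gf 0.0
turn 7.654 shift [-26.21   12.418   0.11 ]
```

Emit:
{"api": "arm_command", "payload": {
  "dp": [
    [0,0,0],
    [0,0,0],
    [0,0,0],
    [0,0,0],
    [0,0,0],
    [0,0,0],
    [0,0,0],
    [0,0,0]
  ],
  "angular": [
    [0,0,0.95],
    [0,0,0.95],
    [0,0,0.95],
    [0,0,0.95],
    [0,0,0.95],
    [0,0,0.95],
    [0,0,0.95],
    [0,0,1]
  ],
  "claw": [1,1,1,1,1,1,1,1]
}}

```text
clock: 0.9
position: [0.1586, 0.6042, 0.2023]
ee_rot: [2.036, 2.392, -0.001]
force: [-0.5, 1.0, 0.0]
width: 1.003
gripper_force: 0.0
```

Emit:
{"api": "arm_command", "payload": {
  "dp": [
    [-0.97,0.46,0],
    [-0.97,0.46,0],
    [-0.97,0.46,0],
    [-0.97,0.46,0],
    [-0.97,0.46,0],
    [-0.97,0.46,0],
    [-0.97,0.46,0],
    [-0.97,0.46,0],
    [-0.97,0.46,0],
    [-0.97,0.46,0]
  ],
  "angular": [
    [0,0,0],
    [0,0,0],
    [0,0,0],
    [0,0,0],
    [0,0,0],
    [0,0,0],
    [0,0,0],
    [0,0,0],
    [0,0,0],
    [0,0,0]
  ],
  "claw": [1,1,1,1,1,1,1,1,1,1]
}}

```text
clock: 1.9
position: [0.3127, 0.3832, 0.2025]
ee_rot: [2.029, 2.398, -0.001]
force: [-0.1, 0.7, 0.3]
width: 1.0
gripper_force: 0.0
```

Emit:
{"api": "arm_command", "payload": {
  "dp": [
    [-0.97,0.46,0],
    [-0.97,0.46,0],
    [-0.97,0.46,0],
    [-0.97,0.46,0],
    [-0.97,0.46,0],
    [-0.97,0.46,0],
    [-0.97,0.46,0],
    [-0.97,0.46,0],
    [-0.97,0.46,0],
    [-0.97,0.46,0]
  ],
  "angular": [
    [0,0,0],
    [0,0,0],
    [0,0,0],
    [0,0,0],
    [0,0,0],
    [0,0,0],
    [0,0,0],
    [0,0,0],
    [0,0,0],
    [0,0,0]
  ],
  "claw": [1,1,1,1,1,1,1,1,1,1]
}}

```text
clock: 2.9
position: [0.4662, 0.1633, 0.2025]
ee_rot: [-2.029, -2.398, 0.001]
force: [-0.3, 1.3, -0.1]
width: 0.996
gripper_force: 0.0
```

Emit:
{"api": "arm_command", "payload": {
  "dp": [
    [-0.97,0.46,0],
    [-0.97,0.46,0],
    [-0.97,0.46,0],
    [-0.97,0.46,0],
    [-0.97,0.46,0],
    [-0.9,0.46,0],
    [-0.5,0.2,0],
    [0,0,0],
    [0,0,0]
  ],
  "angular": [
    [0,0,0],
    [0,0,0],
    [0,0,0],
    [0,0,0],
    [0,0,0],
    [0,0,0],
    [0,0,0],
    [0,0,0],
    [0,0,0]
  ],
  "claw": [1,1,1,1,1,1,1,1,1]
}}

```text
clock: 3.8
position: [0.5642, 0.0233, 0.2024]
ee_rot: [-2.028, -2.398, 0.0]
force: [-0.9, -0.4, -0.7]
width: 0.999
gripper_force: 0.0
```

```bash
python3 - <<'E'
from h import *
w=arm.get_image("wrist");save(w,"w1.png")
np.save("w1.npy",w,allow_pickle=True)
goto([.573,.009,.081],9.5)
m=blob(w,(100,120,60),(125,255,255));k,l,st,ce=cv2.connectedComponentsWithStats(m)
for i in range(1,k):
    if st[i,4]<100: continue
    v,u=np.where(l==i);P,z=world(w,np.c_[u,v],True);T=P[(P[:,2]>.106)&(P[:,2]<.118)]
    if len(T)>20:
        c,sz,an=cv2.minAreaRect(T[:,:2].astype(np.float32)*1000);print(st[i],T.mean(0).round(4),np.round(c,1),np.round(sz,1),round(an,1))
E
```

```text
t 3.85 pos [0.5641 0.0239 0.2025] yaw 9.61 z [-9.e-04  7.e-04 -1.e+00] F [-0.6 -0.1 -0.1] w 1.003 gf 0.0
turn 0.013 shift [-0.65   0.258  4.858]
[158  19  49  42 768] [0.4145 0.1476 0.1104] [412.6 148.4] [14.1 59. ] 58.4
[132 169  53  41 996] [ 0.4055 -0.0017  0.1104] [404.1  -2.5] [14.7 58.4] 66.2
[316 173  15  65 920] [0.573  0.01   0.1105] [573.   9.] [13.4 59.9] 10.2
```

Emit:
{"api": "arm_command", "payload": {
  "dp": [
    [-0.65,0.26,0],
    [0,0,1],
    [0,0,1],
    [0,0,1],
    [0,0,1],
    [0,0,0.6],
    [0,0,0.26],
    [0,0,0],
    [0,0,0]
  ],
  "angular": [
    [0,0,-0.06],
    [0,0,0],
    [0,0,0],
    [0,0,0],
    [0,0,0],
    [0,0,0],
    [0,0,0],
    [0,0,0],
    [0,0,0]
  ],
  "claw": [1,1,1,1,1,1,1,1,1]
}}

```text
clock: 4.75
position: [0.5743, 0.0081, 0.082]
ee_rot: [2.017, 2.408, 0.001]
force: [1.0, -0.1, -1.1]
width: 0.999
gripper_force: 0.0
```

Emit:
{"api": "arm_command", "payload": {
  "dp": [
    [0,0,0],
    [0,0,0],
    [0,0,0],
    [0,0,0],
    [0,0,0],
    [0,0,0],
    [0,0,0],
    [0,0,0],
    [0,0,0],
    [0,0,0]
  ],
  "angular": [
    [0,0,0],
    [0,0,0],
    [0,0,0],
    [0,0,0],
    [0,0,0],
    [0,0,0],
    [0,0,0],
    [0,0,0],
    [0,0,0],
    [0,0,0]
  ],
  "claw": [0.5,0.25,0,0,0,0,0,0,0,0],
  "force": 30
}}

```text
clock: 5.75
position: [0.5739, 0.0075, 0.0812]
ee_rot: [-2.018, -2.407, -0.0]
force: [-0.3, 0.3, 0.4]
width: 0.173
gripper_force: 0.0
```

```bash
python3 - <<'E'
from h import *
goto([.573,.009,.081],10.2)
E
```

```text
t 5.75 pos [0.5739 0.0075 0.0812] yaw 10.05 z [ 0.  0. -1.] F [-0.3  0.3  0.4] w 0.173 gf 0.0
turn -0.018 shift [ 0.064 -0.024  0.008]
```

Emit:
{"api": "arm_command", "payload": {
  "dp": [
    [0,0,0],
    [0,0,0],
    [0,0,0],
    [0,0,-0.2],
    [0,0,-0.6],
    [0,0,-0.8],
    [0,0,-0.8],
    [0,0,-0.8],
    [0,0,-0.8]
  ],
  "angular": [
    [0,0,0],
    [0,0,0],
    [0,0,0],
    [0,0,0],
    [0,0,0],
    [0,0,0],
    [0,0,0],
    [0,0,0],
    [0,0,0]
  ],
  "claw": [0,0,0,0,0,0,0,0,0]
}}

```text
clock: 6.65
position: [0.5735, 0.0075, 0.1821]
ee_rot: [-2.018, -2.407, 0.001]
force: [0.5, -0.9, -3.2]
width: 0.144
gripper_force: 30.0
```

Emit:
{"api": "arm_command", "payload": {
  "dp": [
    [0,0,-0.8],
    [0,0,-0.4],
    [0,0,0],
    [0,0,0]
  ],
  "angular": [
    [0,0,0],
    [0,0,0],
    [0,0,0],
    [0,0,0]
  ],
  "claw": [0,0,0,0]
}}

```text
clock: 7.05
position: [0.5734, 0.0076, 0.2105]
ee_rot: [-2.018, -2.407, 0.001]
force: [-0.1, -0.1, -2.1]
width: 0.146
gripper_force: 30.0
```

```bash
python3 - <<'E'
from h import *
w=arm.get_image("wrist");b=arm.get_image("scene")
f=np.hstack([w["frame"][50:350,120:520],b["frame"][50:350,200:600]])
cv2.imwrite("pics/lift.png",f[...,::-1]);np.save("w2.npy",w,allow_pickle=True)
# gap line: stand yaw -39.3+60 = 20.7 ; stand from near: ring points in wrist depth
u,v=np.meshgrid(range(0,640),range(0,400));P,z=world(w,np.c_[u.ravel(),v.ravel()],True)
k=(z>0)&(abs(P[:,2]-.094)<.004)&(np.hypot(P[:,0]-.524,P[:,1]+.217)<.085)
print(k.sum(),cv2.minEnclosingCircle(P[k,:2].astype(np.float32)))
m=blob(w,(100,120,60),(125,255,255)).ravel()>0
k=m&(np.hypot(P[:,0]-.573,P[:,1]-.009)<.05)&(z>0);Q=P[k];print(k.sum(),Q.mean(0),np.percentile(Q[:,2],[5,50,95]),cv2.minAreaRect(Q[:,:2].astype(np.float32)*1000) if len(Q)>5 else '')
goto([.5244,-.2172,.206],20.7)
E
```

```text
0 ((0.0, 0.0), 0.0)
1935 [0.57139055 0.01845724 0.23896066] [0.23417999 0.23984991 0.2411131 ] ((574.7931518554688, 9.994684219360352), (17.22430992126465, 59.34974670410156), 10.30940055847168)
t 7.15 pos [0.5731 0.0076 0.2101] yaw 10.06 z [-1.9e-03 -2.0e-04 -1.0e+00] F [-0.3  0.  -2.1] w 0.144 gf 30.0
turn -1.239 shift [-7.723 -5.002  0.169]
```

View pics/lift.png

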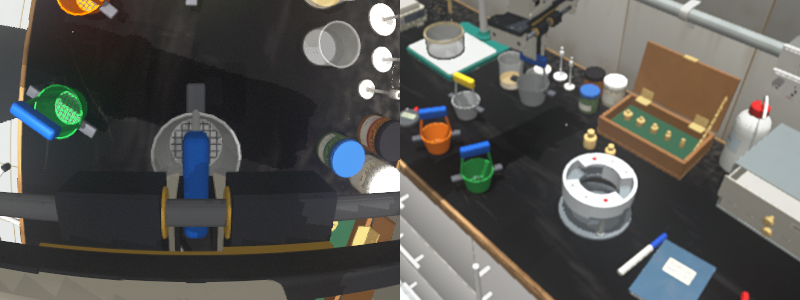

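The sieve is held level: in the left half the blue bar sits between the pads at about (196,185). The bar is offset about 2 mm along its length, which I compensate for. Moving over the stand.

Emit:
{"api": "arm_command", "payload": {
  "dp": [
    [0,0,0],
    [0,0,0],
    [-0.6,-0.4,0],
    [-1,-0.64,0],
    [-1,-0.64,0],
    [-1,-0.64,0],
    [-1,-0.64,0],
    [-1,-0.64,0],
    [-1,-0.64,0],
    [-0.8,-0.51,0]
  ],
  "angular": [
    [0,0,-0.62],
    [0,0,-0.62],
    [0,0,0],
    [0,0,0],
    [0,0,0],
    [0,0,0],
    [0,0,0],
    [0,0,0],
    [0,0,0],
    [0,0,0]
  ],
  "claw": [0,0,0,0,0,0,0,0,0,0]
}}

```text
clock: 8.15
position: [0.5266, -0.2103, 0.2107]
ee_rot: [-1.791, -2.58, 0.002]
force: [-0.4, -0.8, -2.9]
width: 0.145
gripper_force: 30.0
```

Emit:
{"api": "arm_command", "payload": {
  "dp": [
    [-0.4,-0.25,0],
    [0,0,0],
    [0,0,0],
    [0,0,0]
  ],
  "angular": [
    [0,0,0],
    [0,0,0],
    [0,0,0],
    [0,0,0]
  ],
  "claw": [0,0,0,0]
}}

```text
clock: 8.55
position: [0.5264, -0.2173, 0.2109]
ee_rot: [-1.783, -2.586, -0.001]
force: [0.2, 0.7, -2.1]
width: 0.145
gripper_force: 30.0
```

```bash
python3 - <<'E'
from h import *
goto([.525,-.2189,.21],20.7)
w=arm.get_image("wrist");b=arm.get_image("scene");a=arm.get_image("top")
f=np.hstack([w["frame"][50:350,120:520],cv2.resize(b["frame"][100:300,320:580],(390,300))])
cv2.imwrite("pics/over.png",f[...,::-1])
u,v=np.meshgrid(range(0,640),range(0,400));P,z=world(w,np.c_[u.ravel(),v.ravel()],True)
m=blob(w,(100,120,60),(125,255,255)).ravel()>0
k=m&(np.hypot(P[:,0]-.525,P[:,1]+.217)<.05)&(z>0)&(P[:,2]>.2);Q=P[k];print("bar",np.percentile(Q[:,2],[5,50,95]),cv2.minAreaRect(Q[:,:2].astype(np.float32)*1000))
k=(z>0)&(abs(P[:,2]-.094)<.003)&(np.hypot(P[:,0]-.524,P[:,1]+.217)<.085)
Q=P[k];x,y=Q[:,0],Q[:,1];print("ring pts",k.sum(),cv2.minEnclosingCircle(Q[:,:2].astype(np.float32)) if k.sum() else '')
E
```

```text
t 8.55 pos [ 0.5264 -0.2173  0.2109] yaw 20.82 z [-3.e-04  1.e-03 -1.e+00] F [ 0.2  0.7 -2.1] w 0.145 gf 30.0
turn 0.014 shift [-0.04  -0.075  0.037]
bar [0.23630194 0.24019591 0.24152151] ((525.482421875, -215.6976318359375), (13.40261459350586, 58.90060043334961), 20.96700668334961)
ring pts 5022 ((0.5250499248504639, -0.21861512959003448), 0.0687134712934494)
```

View pics/over.png

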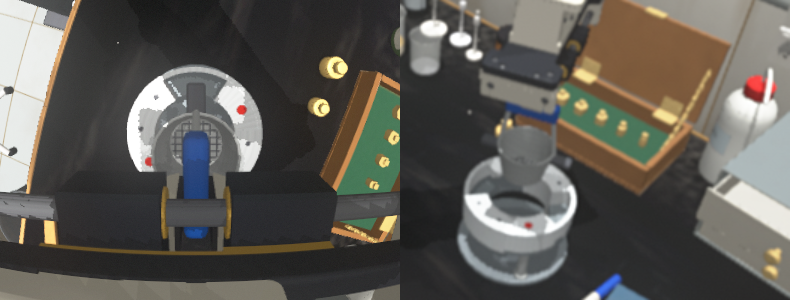

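The basket is centred over the collar. The lug at (195,95) in the left half points at the gap between the roofs. A small correction, then down.

Emit:
{"api": "arm_command", "payload": {
  "dp": [
    [-0.08,-0.06,0],
    [0,0,0],
    [0,0,0.4],
    [0,0,0.5],
    [0,0,0.5],
    [0,0,0.5],
    [0,0,0.5],
    [0,0,0.5],
    [0,0,0.3],
    [0,0,0]
  ],
  "angular": [
    [0,0,0],
    [0,0,0],
    [0,0,0],
    [0,0,0],
    [0,0,0],
    [0,0,0],
    [0,0,0],
    [0,0,0],
    [0,0,0],
    [0,0,0]
  ],
  "claw": [0,0,0,0,0,0,0,0,0,0]
}}

```text
clock: 9.7
position: [0.5245, -0.2212, 0.1299]
ee_rot: [-1.785, -2.583, 0.001]
force: [0.5, 0.1, -1.9]
width: 0.143
gripper_force: 30.0
```

Emit:
{"api": "arm_command", "payload": {
  "dp": [
    [0,0,0.1],
    [0,0,0.1],
    [0,0,0],
    [0,0,0]
  ],
  "angular": [
    [0,0,0],
    [0,0,0],
    [0,0,0],
    [0,0,0]
  ],
  "claw": [0,0,0,0]
}}

```text
clock: 10.1
position: [0.5254, -0.2215, 0.1265]
ee_rot: [1.786, 2.584, 0.0]
force: [-0.1, -0.2, -2.4]
width: 0.147
gripper_force: 30.0
```

```bash
python3 - <<'E'
from h import *
goto([.525,-.2189,.121],-39.3)
E
```

```text
t 10.1 pos [ 0.5254 -0.2215  0.1265] yaw 20.71 z [ 5.e-04 -0.e+00 -1.e+00] F [-0.1 -0.2 -2.4] w 0.147 gf 30.0
turn 6.983 shift [ 0.07  -0.078  0.22 ]
```

Emit:
{"api": "arm_command", "payload": {
  "dp": [
    [0.07,0.03,0.05],
    [0,0,0.08],
    [0,0,0.05],
    [0,0,0],
    [0,0,0]
  ],
  "angular": [
    [0,0,0],
    [0,0,0],
    [0,0,0],
    [0,0,0],
    [0,0,0]
  ],
  "claw": [0,0,0,0,0]
}}

```text
clock: 10.6
position: [0.5253, -0.2196, 0.1217]
ee_rot: [-1.786, -2.584, 0.0]
force: [-0.3, -0.1, -3.0]
width: 0.144
gripper_force: 30.0
```

```bash
python3 - <<'E'
from h import *
goto([.5252,-.2196,.121],-39.3)
E
```

```text
t 10.6 pos [ 0.5253 -0.2196  0.1217] yaw 20.71 z [-1.e-04  0.e+00 -1.e+00] F [-0.3 -0.1 -3. ] w 0.144 gf 30.0
turn 6.982 shift [-0.001 -0.003  0.027]
```

There is 10 mm of vertical play, so I turn about 2 mm above the ledge.

Emit:
{"api": "arm_command", "payload": {
  "dp": [
    [0,0,-0.1],
    [0,0,0],
    [0,0,0],
    [0,0,0],
    [0,0,0],
    [0,0,0],
    [0,0,0],
    [0,0,0],
    [0,0,0],
    [0,0,0]
  ],
  "angular": [
    [0,0,0],
    [0,0,0.4],
    [0,0,0.5],
    [0,0,0.5],
    [0,0,0.5],
    [0,0,0.5],
    [0,0,0.5],
    [0,0,0.5],
    [0,0,0],
    [0,0,0]
  ],
  "claw": [0,0,0,0,0,0,0,0,0,0]
}}

```text
clock: 11.6
position: [0.5254, -0.2196, 0.1243]
ee_rot: [2.378, 2.053, 0.0]
force: [-0.1, -0.2, -3.0]
width: 0.148
gripper_force: 30.0
```

```bash
python3 - <<'E'
from h import *
goto([.5237,-.2195,.124],-39.3);print(arm.observe()["ft_torque"])
E
```

```text
t 11.6 pos [ 0.5254 -0.2196  0.1243] yaw -8.38 z [ 1.e-04 -1.e-04 -1.e+00] F [-0.1 -0.2 -3. ] w 0.148 gf 30.0
turn 3.598 shift [-0.041 -0.054  0.014]
[-0.17211192  0.06526919 -0.05688288]
```

Half turned with no contact. Finishing the turn.

Emit:
{"api": "arm_command", "payload": {
  "dp": [
    [0,0,0],
    [0,0,0],
    [0,0,0],
    [0,0,0],
    [0,0,0],
    [0,0,0],
    [0,0,0],
    [-0.04,-0.05,0],
    [0,0,0]
  ],
  "angular": [
    [0,0,0.5],
    [0,0,0.5],
    [0,0,0.5],
    [0,0,0.5],
    [0,0,0.5],
    [0,0,0.5],
    [0,0,0.6],
    [0,0,0],
    [0,0,0]
  ],
  "claw": [0,0,0,0,0,0,0,0,0]
}}

```text
clock: 12.5
position: [0.5234, -0.2196, 0.1242]
ee_rot: [-2.838, -1.346, 0.0]
force: [-0.2, 1.1, -2.8]
width: 0.144
gripper_force: 30.0
```

```bash
python3 - <<'E'
from h import *
goto([.5237,-.2195,.1142],-39.3);print(arm.observe()["ft_torque"])
E
```

```text
t 12.5 pos [ 0.5234 -0.2196  0.1242] yaw -39.25 z [-3.e-04  0.e+00 -1.e+00] F [-0.2  1.1 -2.8] w 0.144 gf 30.0
turn 0.006 shift [0.01  0.007 0.4  ]
[-0.12820578  0.15830431 -0.00532344]
```

Emit:
{"api": "arm_command", "payload": {
  "dp": [
    [0,0,0.1],
    [0,0,0.1],
    [0,0,0.1],
    [0,0,0.08],
    [0,0,0],
    [0,0,0]
  ],
  "angular": [
    [0,0,0],
    [0,0,0],
    [0,0,0],
    [0,0,0],
    [0,0,0],
    [0,0,0]
  ],
  "claw": [0,0,0,0,0,0]
}}

```text
clock: 13.1
position: [0.5237, -0.2196, 0.1147]
ee_rot: [-2.841, -1.341, 0.0]
force: [-0.5, 1.1, -1.2]
width: 0.148
gripper_force: 30.0
```

```bash
python3 - <<'E'
from h import *
goto([.5237,-.2195,.1137],-39.3)
E
```

```text
t 13.1 pos [ 0.5237 -0.2196  0.1147] yaw -39.45 z [-1.e-04  0.e+00 -1.e+00] F [-0.5  1.1 -1.2] w 0.148 gf 30.0
turn -0.018 shift [ 0.003 -0.001  0.039]
```

It has sunk past ledge height to about 33 mm. Touching down and releasing.

Emit:
{"api": "arm_command", "payload": {
  "dp": [
    [0,0,0.03],
    [0,0,0],
    [0,0,0],
    [0,0,0],
    [0,0,0],
    [0,0,0],
    [0,0,0],
    [0,0,0]
  ],
  "angular": [
    [0,0,0],
    [0,0,0],
    [0,0,0],
    [0,0,0],
    [0,0,0],
    [0,0,0],
    [0,0,0],
    [0,0,0]
  ],
  "claw": [0,0,0.3,0.5,0.6,0.6,0.6,0.6]
}}

```text
clock: 13.9
position: [0.5237, -0.2195, 0.114]
ee_rot: [2.841, 1.341, 0.0]
force: [0.2, 0.6, -0.7]
width: 0.586
gripper_force: 0.0
```

Emit:
{"api": "arm_command", "payload": {
  "dp": [
    [0,0,-0.4],
    [0,0,-0.8],
    [0,0,-1],
    [0,0,-1],
    [0,0,-1],
    [0,0,-1],
    [0,0,-0.8],
    [0,0,0],
    [0,0,0]
  ],
  "angular": [
    [0,0,0],
    [0,0,0],
    [0,0,0],
    [0,0,0],
    [0,0,0],
    [0,0,0],
    [0,0,0],
    [0,0,0],
    [0,0,0]
  ],
  "claw": [0.6,0.6,0.6,0.6,0.6,0.6,0.6,0.6,0.6]
}}

```text
clock: 14.8
position: [0.5237, -0.2196, 0.2644]
ee_rot: [2.841, 1.341, 0.001]
force: [0.0, -0.4, -0.2]
width: 0.601
gripper_force: 0.0
```

```bash
python3 - <<'E'
from h import *
w=arm.get_image("wrist");b=arm.get_image("scene")
f=np.hstack([w["frame"][50:350,120:520],cv2.resize(b["frame"][100:300,320:580],(390,300))])
cv2.imwrite("pics/done.png",f[...,::-1])
u,v=np.meshgrid(range(0,640),range(0,400));P,z=world(w,np.c_[u.ravel(),v.ravel()],True)
m=blob(w,(100,120,60),(125,255,255)).ravel()>0
k=m&(np.hypot(P[:,0]-.525,P[:,1]+.217)<.05)&(z>0)&(P[:,2]>.135);Q=P[k];print("bar top z",np.percentile(Q[:,2],[5,50,95]),cv2.minAreaRect(Q[:,:2].astype(np.float32)*1000))
goto([.5237,-.2195,.2637])
E
```

```text
bar top z [0.14124119 0.14280407 0.14410346] ((524.5079345703125, -218.59893798828125), (57.90016555786133, 11.977182388305664), 50.75388717651367)
t 14.9 pos [ 0.5233 -0.2192  0.2633] yaw -39.45 z [-1.1e-03  5.0e-04 -1.0e+00] F [-0.  -0.5 -0.1] w 0.594 gf 0.0Traceback (most recent call last):
  File "<stdin>", line 8, in <module>
  File "h.py", line 23, in goto
    print("turn",(-d/.15).round(3),"shift",(R2.T@(np.array(p)-s["position"])/.025).round(3))
                 ^^^^^^^^^^^^^^
AttributeError: 'float' object has no attribute 'round'
```

View pics/done.png

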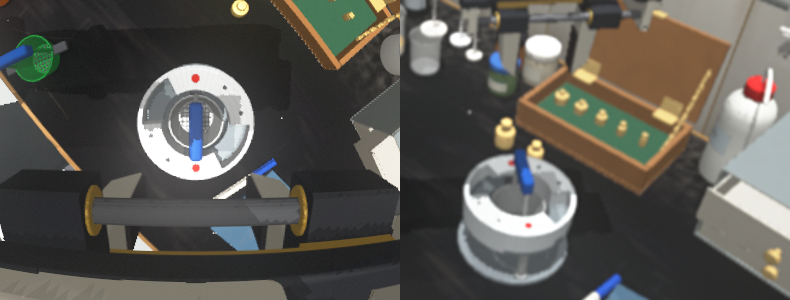

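The bar at (196,130) lies in line with the red dots at (195,78) and (196,168). Its top is level at 143 mm, which puts the basket origin at 32 mm, so it is locked and free of the gripper. Handing in.

```bash
python3 -c "
from cell import arm
print(arm.sign_off())"
```

```text
the job is handed in; nothing more can be done
None
```

The blue-handled sieve hangs upright in the stand with its lugs in the locking notches below the red dots; the arm never went near the yellow basket, and the job was handed in at about 15 s.

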